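Refit the cue-lamp dimmer knobs at the prompt desk

TASK

Get the prompt desk's dimmer panel ready for the show: first put the pliers away flat in the aluminium tray, then push every loose knob onto the shaft of its own colour, turning it slowly until it drops fully home, flush on the panel. Turn each fitted knob until its white pointer lines up with the white mark at the far side of its dial, let go, and leave the stopwatch, cue lamp and lamp holder where they are.

Things in the scene. Friction and masses are not known exactly. Their poses are not given: they have to be found in the camera images.
- knob_red_mid (a point): red knob, 60 g, 44 mm high; may be absent. Black skirt 50 mm across, 20 mm high; on it a red finger bar 46 mm long (x), 14 wide (y), 24 high. Point: on the axis, 22 mm above the underside (z up). White pointer line at the +x end of bar and skirt. Below, a 13 mm bore 20 mm deep, keyway 6.5 mm wide on the pointer side. Starts upright on the desk before the panel.
- dimmer_red: fixed flat dial on the panel, 86 mm across, with a red outer ring. Origin on the shaft axis at the panel's top surface, where the underside of a knob fully home rests (its mid point then 22 mm above this origin). +x points to the white mark on the dial, 27 to 43 mm from the axis, on the far side seen from the robot; z up.
- shaft_red (a joint): red dial's shaft angle, rad, anticlockwise from above; 0: key points to the mark; stops at +-1.6. Stiff (0.12 N m), stays put. Steel post 11 mm across, 18 high, top 5 mm tapered to 6 across. Brass key on one side, 5 mm wide, 9 high, out to 11 mm from the axis: a knob at a wrong angle stops 9 mm short of home, and drops when within about 0.08 rad.
- knob_blue_mid (a point): blue knob, 60 g, 44 mm high; may be absent. Black skirt 50 mm across, 20 mm high; on it a blue finger bar 46 mm long (x), 14 wide (y), 24 high. Point: on the axis, 22 mm above the underside (z up). White pointer line at the +x end of bar and skirt. Below, a 13 mm bore 20 mm deep, keyway 6.5 mm wide on the pointer side. Starts upright on the desk before the panel.
- dimmer_blue: fixed flat dial on the panel, 86 mm across, with a blue outer ring. Origin on the shaft axis at the panel's top surface, where the underside of a knob fully home rests (its mid point then 22 mm above this origin). +x points to the white mark on the dial, 27 to 43 mm from the axis, on the far side seen from the robot; z up.
- shaft_blue (a joint): blue dial's shaft angle, rad, anticlockwise from above; 0: key points to the mark; stops at +-1.6. Stiff (0.12 N m), stays put. Steel post 11 mm across, 18 high, top 5 mm tapered to 6 across. Brass key on one side, 5 mm wide, 9 high, out to 11 mm from the axis: a knob at a wrong angle stops 9 mm short of home, and drops when within about 0.08 rad.
- knob_yellow_mid (a point): yellow knob, 60 g, 44 mm high; may be absent. Black skirt 50 mm across, 20 mm high; on it a yellow finger bar 46 mm long (x), 14 wide (y), 24 high. Point: on the axis, 22 mm above the underside (z up). White pointer line at the +x end of bar and skirt. Below, a 13 mm bore 20 mm deep, keyway 6.5 mm wide on the pointer side. Starts upright on the desk before the panel.
- dimmer_yellow: fixed flat dial on the panel, 86 mm across, with a yellow outer ring. Origin on the shaft axis at the panel's top surface, where the underside of a knob fully home rests (its mid point then 22 mm above this origin). +x points to the white mark on the dial, 27 to 43 mm from the axis, on the far side seen from the robot; z up.
- shaft_yellow (a joint): yellow dial's shaft angle, rad, anticlockwise from above; 0: key points to the mark; stops at +-1.6. Stiff (0.12 N m), stays put. Steel post 11 mm across, 18 high, top 5 mm tapered to 6 across. Brass key on one side, 5 mm wide, 9 high, out to 11 mm from the axis: a knob at a wrong angle stops 9 mm short of home, and drops when within about 0.08 rad.
- knob_green_mid (a point): green knob, 60 g, 44 mm high; may be absent. Black skirt 50 mm across, 20 mm high; on it a green finger bar 46 mm long (x), 14 wide (y), 24 high. Point: on the axis, 22 mm above the underside (z up). White pointer line at the +x end of bar and skirt. Below, a 13 mm bore 20 mm deep, keyway 6.5 mm wide on the pointer side. Starts upright on the desk before the panel.
- dimmer_green: fixed flat dial on the panel, 86 mm across, with a green outer ring. Origin on the shaft axis at the panel's top surface, where the underside of a knob fully home rests (its mid point then 22 mm above this origin). +x points to the white mark on the dial, 27 to 43 mm from the axis, on the far side seen from the robot; z up.
- shaft_green (a joint): green dial's shaft angle, rad, anticlockwise from above; 0: key points to the mark; stops at +-1.6. Stiff (0.12 N m), stays put. Steel post 11 mm across, 18 high, top 5 mm tapered to 6 across. Brass key on one side, 5 mm wide, 9 high, out to 11 mm from the axis: a knob at a wrong angle stops 9 mm short of home, and drops when within about 0.08 rad.
- panel: dark steel dimmer panel fixed on the desk, 180 x 400 mm (x, y), 16 mm high; origin at the centre of its underside. Four dials stand in a row, in any order, about 100 mm apart along its y.
- pliers_mid (a point): steel pliers, 0.2 kg, flat on the panel, the red dial's shaft between the open handles. Point: centre of the pivot block (30 long, 20 wide, 12 mm high), 6 mm above the underside, near the centre of mass; grip across y. +x runs to the handles: jaws end 48 mm from the point at -x, handles 109 mm from it at +x, 66 mm wide there. z up.
- tray: fixed open aluminium tray for tools, on the desk to the left, 220 x 120 mm (x, y) outside, walls 5 mm thick and 18 mm high, floor 5 mm thick; origin at the centre of its underside.
- stopwatch: silver stopwatch lying on the desk, 52 mm diameter, 14 mm thick; origin under its centre. Bystander.
- cue_lamp: red glass cue lamp on a black base, 80 mm diameter, 82 mm high; origin under its centre. Bystander.
- lamp_holder: white porcelain lamp holder, 64 mm diameter foot, 46 mm high; origin under its centre. Bystander.

How it is judged:
On the way, in this order (a step that is already met when the one before it is completed fails the run):
1. the pliers lie flat in the tray (x of pliers_mid in the frame of tray between -0.1 and 0.1 m and y of pliers_mid in the frame of tray between -0.05 and 0.05 m and z of pliers_mid in the frame of tray below 0.017 m and angle between the z axis of pliers_mid and the z axis of tray, either way round below 0.09 rad), for 0.2 s.
2. every knob present is fully home on the shaft of its colour (z of knob_red_mid in the frame of dimmer_red between 0.018 and 0.025 m and horizontal distance between knob_red_mid and dimmer_red below 0.004 m and angle between each of knob_red_mid, knob_blue_mid, knob_yellow_mid, knob_green_mid's own z axis and vertical below 0.08 rad and z of knob_blue_mid in the frame of dimmer_blue between 0.018 and 0.025 m and horizontal distance between knob_blue_mid and dimmer_blue below 0.004 m and z of knob_yellow_mid in the frame of dimmer_yellow between 0.018 and 0.025 m and horizontal distance between knob_yellow_mid and dimmer_yellow below 0.004 m and z of knob_green_mid in the frame of dimmer_green between 0.018 and 0.025 m and horizontal distance between knob_green_mid and dimmer_green below 0.004 m), for 0.2 s.
At the end, for the whole second after the job is handed in: The pliers lie flat in the tray (pivot inside the walls, under 0.09 rad of tilt); every knob present is on the shaft of its colour, its centre within 4 mm of the axis, its underside within 3 mm of the panel, upright, its pointer within 0.17 rad (10 degrees) of the white mark (all of step 1 and all of step 2 and angle between the x axis of knob_red_mid and the x axis of dimmer_red, either way round below 0.17 rad and angle between the x axis of knob_blue_mid and the x axis of dimmer_blue, either way round below 0.17 rad and angle between the x axis of knob_yellow_mid and the x axis of dimmer_yellow, either way round below 0.17 rad and angle between the x axis of knob_green_mid and the x axis of dimmer_green, either way round below 0.17 rad); the robot touches nothing.
It fails at once if the stopwatch is moved more than 30 mm or tipped (distance of stopwatch from where it was at the start of the episode above 0.03 m or angle between stopwatch's own z axis and vertical above 0.4 rad).
It fails at once if the cue lamp is moved more than 30 mm or tipped (distance of cue_lamp from where it was at the start of the episode above 0.03 m or angle between cue_lamp's own z axis and vertical above 0.4 rad).
It fails at once if the lamp holder is moved more than 30 mm or tipped (distance of lamp_holder from where it was at the start of the episode above 0.03 m or angle between lamp_holder's own z axis and vertical above 0.4 rad).
Of knob_red, knob_blue, knob_yellow, knob_green only 3 to 4 are there at a start; the rules pass over those that are not, and their reading is None.
At some moment in a run one of knob_red, knob_blue, knob_yellow, knob_green, pliers may be knocked a few centimetres aside while the robot is not near it.
It also fails if it takes over 210 s, if anything falls off the work surface, if the arm or the gripper's body presses on something with over 40 N, if the wrist force passes 120 N, or if a joint passes its speed limit or range.

ROBOT

A 6-joint arm with a two-finger parallel gripper is mounted at the origin on the work surface. World frame = base frame: x ahead of the robot, y to its left, z up, the work surface at z = 0. Lengths are in m, angles in rad, forces in N, time in s.
With the tool pointing down it reaches from about 0.35 to 0.975 m from the base axis. Payload 7.1 kg.
Tool frame: the origin (TCP) lies at the very end of the fingers, on their centre line; the grasp point (between the pads) lies 19 mm behind it; y points along the fingers, x is the direction in which the jaws open and shut, and the axes are right-handed (so a half turn about y gives the same grasp; the last joint's range is limited). The gripper opens to 88 mm and grips with 3 to 60 N. Pads are 20 mm wide; open, the fingers measure 115 mm over their backs; the gripper's body (75 mm by 178 mm) begins 61 mm behind the grasp point.
Start: joints at [-1.144, 0.423, 1.63, -0, 1.089, -0.019], TCP at [0.27, -0.564, 0.223] pointing down, gripper open.
Joint ranges: [-3, 3], [-0.9, 2.11], [0.09, 2.58], [-1.31, 4.45], [0.11, 2.69], [-2.54, 2.54]. Speed limits (rad/s): [2.39, 2.39, 3.01, 3.14, 3.14, 3.14].

INTERFACE

Orientations are given as a rotation vector (axis times angle).
In Python, from plant import telemetry, vision, ticket gives the robot as it stands.
- The arm moves only by the tool jog_arm, never from a script. Its argument "plan" is text: rows parted by semicolons, each of 7 numbers parted by spaces: the closure in counts, from 0 (fully open) to 255 (shut), then the shift along the world's x, y, z in m, then the turn, a rotation vector about the world's x, y, z in degrees. In form: jaw tx ty tz ax ay az; .... A call has 1 to 10 rows; each row is the pose to reach, as a shift and turn from the pose measured when the call began; what a row does not reach only later rows make up. A row lasts 1/8 s, in which the tool goes at most 62.5 mm and 10.7 degrees, less where a joint would pass 70% of its speed; a pose out of reach is approached as far as the arm can. A call with a gripper value outside its range is refused whole. The fingers move at their own pace and stop on an object; "force" is the grip in N (left out, the last holds). Time passes only in rows, so rows that repeat a pose let the fingers close. It gives the time, the measured TCP pose, the force and the opening at its end, in the units of the state.
- telemetry.state(): the state, without advancing time (a new reading comes with each control period).
- vision.camera(name): name is "side" or "top"; returns the picture (420x560x3 uint8, blue, green, red); there is no depth.
- vision.camera_model(name): a dict with "vfov" (degrees; the focal length in pixels is half the picture's height over the tangent of half this angle, whatever the lens; pixels are square), "cx", "cy" (the principal point, pixels), "position" and "orientation" of the camera in the world. Camera axes: x right, y up, looking along -z (the intrinsics and any distortion apply to the point x, -y, -z); pixel columns grow to the right and rows downward; lengths in m; the calibration is good to about 2 mm. A picture is of the moment at which its call begins. camera_model takes no time and is no camera call.
- ticket.hand_in(): hands the job in, once; it reports no verdict.
The state is a dict: "t": time; "joints": joint angles; "joint_vel": joint speeds; "effort": joint torques, N m; "tcp_pos": TCP position; "eef_rot": TCP orientation; "force": force on the tool from outside, world axes, zero at the start; "moment": the same for the moment, N m; "grip_width": finger opening in m.
Only numpy, scipy, OpenCV 4.12 (cv2) and the standard library are available. Lean on these libraries where they do the work, as an engineer would, in place of code of your own. Each camera call takes 0.05 s, during which the arm holds its last target. There are 200 camera calls.

## Working session

There is one attempt and no reset: what is moved stays moved. The work goes in short steps, Python scripts to look and compute and a tool call to move; the robot and the scene stay as the last step left them, time stands still between calls to the robot, and variables do not carry over. Pictures are saved under pics/ and viewed, about 12 in all and at most 16, crops included, and the job is handed in when it is done.

Besides the shell and the picture viewer there is one more tool, called after "Call:" by a JSON object that holds its "method" and its "body". jog_arm: Moves the arm, as the interface text tells. Its arguments: {"type":"object","properties":{"plan":{"type":"string"},"force":{"type":"number"}},"required":["plan"]}

```bash
ls; mkdir -p pics; python3 - <<'E'
from plant import telemetry, vision
import cv2,json
print(telemetry.state())
for n in("side","top"):
    print(n,vision.camera_model(n)); cv2.imwrite(f"pics/{n}0.png",vision.camera(n))
E
```

```text
pics
{'t': 0.0, 'joints': array([-1.14399501e+00,  4.23829047e-01,  1.63069236e+00, -2.21737730e-05,
        1.08857778e+00, -1.90186510e-02]), 'joint_vel': array([-0.00222516, -0.00027991, -0.00180353, -0.00041423, -0.00337463,
       -0.00306144]), 'effort': array([-2.24785181e-03, -5.44641244e+01, -2.73675191e+01,  6.43153978e-02,
        2.28269800e-02, -1.01912360e-04]), 'tcp_pos': array([ 0.26927681, -0.56340377,  0.22190813]), 'eef_rot': array([-1.38690596,  0.87578557, -0.8737029 ]), 'force': array([ 0.48817664, -0.54696843, -0.13780764]), 'moment': array([-0.00657704, -0.05154348,  0.01349979]), 'grip_width': 0.08814371438408153}
side {'vfov': 57.94927191959566, 'cx': 282.42051382100215, 'cy': 204.19324640402544, 'position': array([ 0.48399748, -0.70108357,  0.60790613]), 'orientation': array([ 0.90140044, -0.05566248, -0.07946167])}
top {'vfov': 42.22637196968413, 'cx': 272.5640445903494, 'cy': 210.8199464383243, 'position': array([ 0.48423178, -0.01535835,  1.30374487]), 'orientation': array([ 0.05136285, -0.04846891, -1.56623681])}
```

View pics/top0.png

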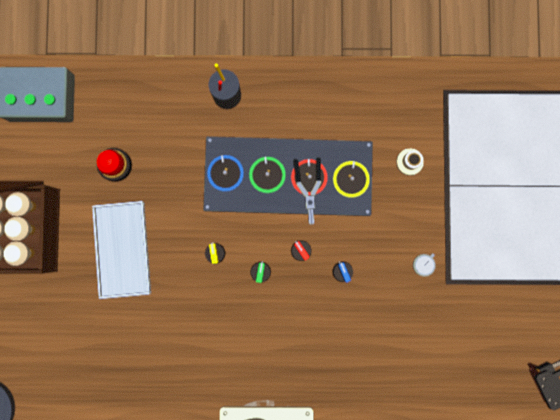

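View pics/side0.png

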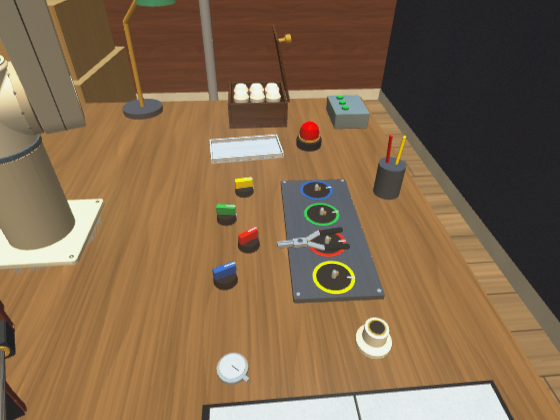

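The top view shows all four knobs: yellow (215,253), green (260,272), red (301,250) and blue (343,271). The dials run blue, green, red, yellow from left to right at row ~175. The pliers have their pivot near (309,193), and the tray is at (121,249). The side view agrees.

```bash
cat > h.py <<'E'
import numpy as np, cv2
from scipy.spatial.transform import Rotation as R
from plant import telemetry, vision
def ray(n,uv):
    m=vision.camera_model(n); f=210/np.tan(np.radians(m['vfov']/2))
    d=np.array([(uv[0]-m['cx'])/f,-(uv[1]-m['cy'])/f,-1.])
    return np.array(m['position']),R.from_rotvec(m['orientation']).apply(d)
def plane(n,uv,z):
    p,d=ray(n,uv); return p+d*(z-p[2])/d[2]
def proj(n,P):
    m=vision.camera_model(n); f=210/np.tan(np.radians(m['vfov']/2))
    c=R.from_rotvec(m['orientation']).inv().apply(np.atleast_2d(P)-m['position'])
    return np.c_[m['cx']-f*c[:,0]/c[:,2],m['cy']+f*c[:,1]/c[:,2]]
def two(u1,u2):
    p,d=ray('top',u1);q,e=ray('side',u2)
    A=np.c_[d,-e];s=np.linalg.lstsq(A,q-p,rcond=None)[0]
    a=p+s[0]*d;b=q+s[1]*e; return (a+b)/2,np.linalg.norm(a-b)
H={'red':[(0,8),(172,180)],'blue':[(100,125)],'yellow':[(23,33)],'green':[(45,80)]}
def mask(im,c,s=150,v=90):
    h=cv2.cvtColor(im,cv2.COLOR_BGR2HSV); m=np.zeros(im.shape[:2],np.uint8)
    for a,b in H[c]: m|=cv2.inRange(h,(a,s,v),(b,255,255))
    return m
def blobs(im,c,**k):
    n,l,st,ce=cv2.connectedComponentsWithStats(mask(im,c,**k))
    return l,[(i,st[i,4],ce[i]) for i in range(1,n) if st[i,4]>15]
E
python3 - <<'E'
from h import *
im={n:cv2.imread(f'pics/{n}0.png') for n in('top','side')}
for c in H:
  for n in im:
    l,B=blobs(im[n],c)
    for i,a,ce in B:
        ys,xs=np.where(l==i)
        P=plane(n,ce,.044); D=plane(n,ce,.016)
        r=cv2.minAreaRect(np.c_[xs,ys].astype(np.float32))
        el=cv2.fitEllipse(np.c_[xs,ys]) if a>60 else None
        print(c,n,a,ce.round(1),'z44',P.round(4)[:2],'z16',D.round(4)[:2],[np.round(x,1) for x in r])
t=im['top'];
a=cv2.resize(t[140:220,195:385],None,fx=4.2,fy=4.2,interpolation=cv2.INTER_CUBIC)
b=cv2.resize(t[232:290,195:385],None,fx=4.2,fy=4.2,interpolation=cv2.INTER_CUBIC)
cv2.imwrite('pics/c1.png',np.vstack([a,b])[:600])
E
```

```text
red top 18 [219.6  82.6] z44 [0.8669 0.1131] z16 [0.8754 0.116 ] [array([219.5,  82.5]), array([5., 3.]), np.float64(90.0)]
red top 565 [109.4 161.9] z44 [0.6773 0.3688] z16 [0.6816 0.3773] [array([109.5, 161.5]), array([25., 27.]), np.float64(90.0)]
red top 22 [313.  161.2] z44 [ 0.6808 -0.1067] z16 [ 0.6852 -0.1087] [array([312.9, 161.2]), array([6.3, 3.1]), np.float64(26.6)]
red top 33 [302.  162.3] z44 [ 0.6781 -0.0811] z16 [ 0.6824 -0.0826] [array([301.9, 162.3]), array([3.5, 9.3]), np.float64(68.2)]
red top 105 [322.7 178.3] z44 [ 0.6409 -0.1293] z16 [ 0.6444 -0.1319] [array([322.4, 178.4]), array([ 8. , 28.3]), np.float64(6.3)]
red top 79 [294.2 180.7] z44 [ 0.6349 -0.063 ] z16 [ 0.6382 -0.0641] [array([294.4, 181.1]), array([24. ,  5.6]), np.float64(74.7)]
red top 119 [302.3 251.5] z44 [ 0.4705 -0.082 ] z16 [ 0.4702 -0.0835] [array([301.5, 250.3]), array([20.5,  7.2]), np.float64(56.3)]
red side 303 [309.1 130.6] z44 [0.6786 0.3812] z16 [0.6883 0.435 ] [array([309., 130.]), array([18., 18.]), np.float64(90.0)]
red side 93 [388.7 147.9] z44 [0.8997 0.2562] z16 [0.9203 0.3038] 
[... 2231 characters left out ...]
([267. , 174.5]), array([35., 34.]), np.float64(90.0)]
green top 83 [259.6 273.8] z44 [0.4189 0.0163] z16 [0.4175 0.017 ] [array([259.9, 271.9]), array([ 6.1, 18.9]), np.float64(9.5)]
green side 35 [340.5  99.4] z44 [0.8319 0.6201] z16 [0.8492 0.6857] [array([340.5,  99.5]), array([7., 7.]), np.float64(90.0)]
green side 22 [344.7 107.3] z44 [0.8321 0.5499] z16 [0.8494 0.612 ] [array([345. , 107.5]), array([6., 3.]), np.float64(0.0)]
green side 37 [223.  206.3] z44 [0.417  0.0122] z16 [0.4137 0.0476] [array([224.6, 206.2]), array([17. ,  2.5]), np.float64(3.4)]
green side 136 [320.8 215.2] z44 [ 0.6434 -0.0379] z16 [ 0.6513 -0.005 ] [array([321. , 214.5]), array([21., 34.]), np.float64(90.0)]
```

View pics/c1.png

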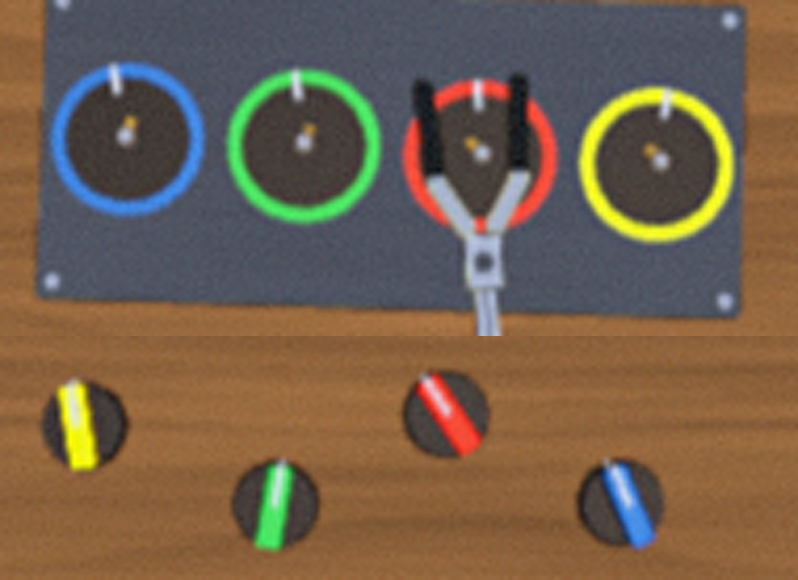

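The crop shows all four pointers facing roughly away from the robot. The brass keys are at about -27° (blue), -20° (green), +45° (red) and +40° (yellow). The plier pivot is at crop (483,262), which is px (310,202), handles away. Next come the ring centres, tray pose and pliers.

```bash
cat >> h.py <<'E'
def circ(P):
    A=np.c_[2*P,np.ones(len(P))];s=np.linalg.lstsq(A,(P**2).sum(1),rcond=None)[0]
    return s[:2],np.sqrt(s[2]+s[0]**2+s[1]**2)
def dial(n,im,c,rough):
    ys,xs=np.where(mask(im,c,s=110,v=70)); P=np.array([plane(n,p,.016)[:2] for p in np.c_[xs,ys]])
    for k in range(4):
        d=np.linalg.norm(P-rough,axis=1); q=P[(d>.034)&(d<.048)]; rough,r=circ(q)
    return rough,r,len(q)
def jaw(): 
    s=telemetry.state();M=R.from_rotvec(s['eef_rot']).as_matrix()
    return s['tcp_pos'].round(4),M.round(3).tolist(),round(np.degrees(np.arctan2(M[1,0],M[0,0])),1)
E
python3 - <<'E'
from h import *
im={n:cv2.imread(f'pics/{n}0.png') for n in('top','side')}
G=dict(red=(.64,-.098),blue=(.655,.1),yellow=(.643,-.198),green=(.652,0))
for c in H:
  for n in im: 
    r=dial(n,im[n],c,np.array(G[c])); print(c,n,r[0].round(4),round(r[1],4),r[2])
# marks, keys, pivot from crop view
U=lambda x,y:(195+x/4.2-.38,140+y/4.2-.38)
for c,m,k in [('blue',(115,78),(131,120)),('green',(298,85),(309,128)),('red',(479,94),(469,142)),('yellow',(666,103),(650,149))]:
    d=dial('top',im['top'],c,np.array(G[c]))[0]
    for nm,p,z in(('mark',m,.016),('key',k,.025)):
        v=plane('top',U(*p),z)[:2]-d; print(c,nm,np.degrees(np.arctan2(v[1],v[0])).round(1),np.linalg.norm(v).round(4))
print('pivot',plane('top',U(483,262),.028).round(4),'jawtip',plane('top',(311.5,223),.022).round(4))
for p in[(93,206),(142,202),(149,294),(99,298)]: print('tray',plane('top',p,.018).round(4))
print('tray side',[plane('side',p,.018).round(3).tolist() for p in[(209,150),(279,137),(283,157),(214,161)]])
print(jaw())
E
```

```text
red top [ 0.6474 -0.0988] 0.0397 321
red side [ 0.6479 -0.0989] 0.0392 168
blue top [0.6568 0.101 ] 0.0397 422Traceback (most recent call last):
  File "<stdin>", line 6, in <module>
  File "h.py", line 30, in dial
    ys,xs=np.where(mask(im,c,s=110,v=70)); P=np.array([plane(n,p,.016)[:2] for p in np.c_[xs,ys]])
                                                       ~~~~~^^^^^^^^^^
  File "h.py", line 9, in plane
    p,d=ray(n,uv); return p+d*(z-p[2])/d[2]
        ~~~^^^^^^
  File "h.py", line 5, in ray
    m=vision.camera_model(n); f=210/np.tan(np.radians(m['vfov']/2))
ValueError: time passes only in moves, steps and waits
```

```bash
sed -i 's/vision.camera_model(n)/CM(n)/; 3a import functools\n@functools.cache\ndef CM(n): return vision.camera_model(n)' h.py
python3 - <<'E'
from h import *
im={n:cv2.imread(f'pics/{n}0.png') for n in('top','side')}
G=dict(red=(.64,-.098),blue=(.655,.1),yellow=(.643,-.198),green=(.652,0))
for c in H:
  for n in im: 
    r=dial(n,im[n],c,np.array(G[c])); print(c,n,r[0].round(4),round(r[1],4),r[2])
# marks, keys, pivot from crop view
U=lambda x,y:(195+x/4.2-.38,140+y/4.2-.38)
for c,m,k in [('blue',(115,78),(131,120)),('green',(298,85),(309,128)),('red',(479,94),(469,142)),('yellow',(666,103),(650,149))]:
    d=dial('top',im['top'],c,np.array(G[c]))[0]
    for nm,p,z in(('mark',m,.016),('key',k,.025)):
        v=plane('top',U(*p),z)[:2]-d; print(c,nm,np.degrees(np.arctan2(v[1],v[0])).round(1),np.linalg.norm(v).round(4))
print('pivot',plane('top',U(483,262),.028).round(4),'jawtip',plane('top',(311.5,223),.022).round(4))
for p in[(93,206),(142,202),(149,294),(99,298)]: print('tray',plane('top',p,.018).round(4))
print('tray side',[plane('side',p,.018).round(3).tolist() for p in[(209,150),(279,137),(283,157),(214,161)]])
print(jaw())
E
```

```text
red top [ 0.6474 -0.0988] 0.0397 321
red side [ 0.6479 -0.0989] 0.0392 168
blue top [0.6568 0.101 ] 0.0397 422
blue side [0.6566 0.1014] 0.0397 167
yellow top [ 0.6437 -0.1989] 0.0393 418
yellow side [ 0.6434 -0.1984] 0.0393 401
green top [0.6533 0.001 ] 0.0395 401
green side [0.6532 0.0017] 0.0396 208
blue mark 12.0 0.0357
blue key -15.6 0.01
green mark 5.6 0.0349
green key -19.0 0.0094
red mark 0.6 0.0359
red key 42.3 0.0097
yellow mark -9.5 0.0353
yellow key 32.5 0.0087
pivot [ 0.5866 -0.0999  0.028 ] jawtip [ 0.5374 -0.1048  0.022 ]
tray [0.5759 0.4131 0.018 ]
tray [0.5858 0.297  0.018 ]
tray [0.3693 0.2764 0.018 ]
tray [0.3595 0.3936 0.018 ]
tray side [[0.363, 0.325, 0.018], [0.583, 0.393, 0.018], [0.585, 0.269, 0.018], [0.381, 0.26, 0.018]]
(array([ 0.2693, -0.5634,  0.222 ]), [[0.431, -0.001, 0.902], [-0.902, 0.001, 0.431], [-0.001, -1.0, -0.0]], np.float64(-64.5))
```

Call:
{"method": "jog_arm", "body": {"plan": "0 0.317 0.463 0 0 0 -21; 0 0.317 0.463 0 0 0 -21; 0 0.317 0.463 0 0 0 -21; 0 0.317 0.463 0 0 0 -21; 0 0.317 0.463 0 0 0 -21; 0 0.317 0.463 0 0 0 -21; 0 0.317 0.463 0 0 0 -21; 0 0.317 0.463 0 0 0 -21; 0 0.317 0.463 0 0 0 -21; 0 0.317 0.463 0 0 0 -21", "force": 30}}

```text
t: 1.35
tcp_pos: [0.588, -0.097, 0.2215]
eef_rot: [-1.246, 1.148, -1.146]
force: [-0.0, -0.4, -1.2]
grip_width: 0.0882
```

Call:
{"method": "jog_arm", "body": {"plan": "0 0 0 0 0 0 0; 0 0 0 0 0 0 0"}}

```text
t: 1.6
tcp_pos: [0.5872, -0.0979, 0.2214]
eef_rot: [-1.246, 1.149, -1.146]
force: [0.3, -0.4, -0.7]
grip_width: 0.0879
```

Call:
{"method": "jog_arm", "body": {"plan": "0 0 -0.002 -0.06 0 0 0; 0 0 -0.002 -0.11 0 0 0; 0 0 -0.002 -0.15 0 0 0; 0 0 -0.002 -0.18 0 0 0; 0 0 -0.002 -0.195 0 0 0; 0 0 -0.002 -0.202 0 0 0; 0 0 -0.002 -0.202 0 0 0; 255 0 -0.002 -0.202 0 0 0; 255 0 -0.002 -0.202 0 0 0; 255 0 -0.002 -0.202 0 0 0"}}

```text
t: 2.85
tcp_pos: [0.5876, -0.0999, 0.0199]
eef_rot: [-1.246, 1.148, -1.147]
force: [0.6, 0.2, 0.9]
grip_width: 0.0617
```

Call:
{"method": "jog_arm", "body": {"plan": "255 0 0 0 0 0 0; 255 0 0 0 0 0 0; 255 0 0 0 0 0 0; 255 0 0 0 0 0 0; 255 0 0 0 0 0 0; 255 0 0 0 0 0 0; 255 0 0 0.01 0 0 0; 255 0 0 0.04 0 0 0; 255 0 0 0.08 0 0 0; 255 0 0 0.1 0 0 0"}}

```text
t: 4.1
tcp_pos: [0.5885, -0.1001, 0.1223]
eef_rot: [-1.244, 1.146, -1.148]
force: [1.1, 0.3, -1.6]
grip_width: 0.0196
```

```bash
python3 - <<'E'
from h import *
print(telemetry.state()['grip_width'],jaw())
a=vision.camera('side');cv2.imwrite('pics/s1.png',a)
cv2.imwrite('pics/s1c.png',cv2.resize(a[120:320,180:420],None,fx=3,fy=3,interpolation=cv2.INTER_CUBIC))
E
```

```text
0.019630346476252388 (array([ 0.5885, -0.1001,  0.1223]), [[0.083, 0.003, 0.997], [-0.997, 0.001, 0.083], [-0.001, -1.0, 0.003]], np.float64(-85.2))
```

View pics/s1c.png

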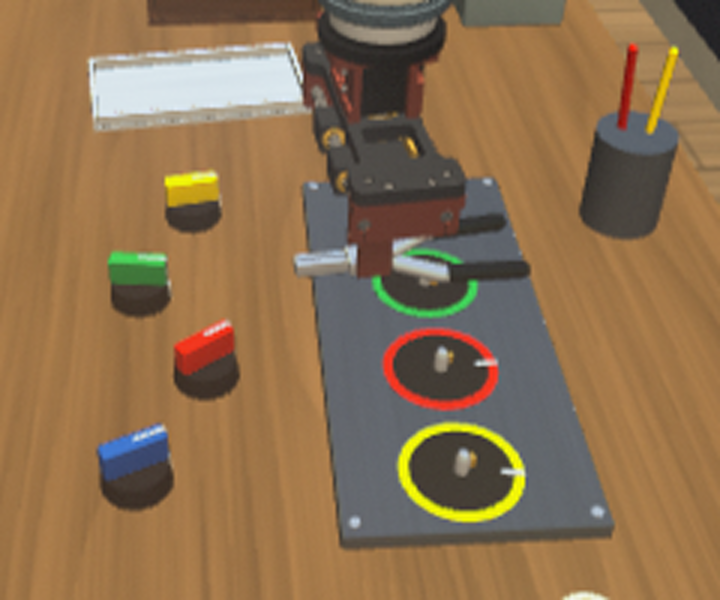

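Pliers are gripped and lifted level (pivot near crop (375,255)). The red shaft is clear of them.

Call:
{"method": "jog_arm", "body": {"plan": "255 -0.145 0.442 0 0 0 0; 255 -0.145 0.442 0 0 0 0; 255 -0.145 0.442 0 0 0 0; 255 -0.145 0.442 0 0 0 0; 255 -0.145 0.442 0 0 0 0; 255 -0.145 0.442 0 0 0 0; 255 -0.145 0.442 0 0 0 0; 255 -0.145 0.442 0 0 0 0; 255 -0.145 0.442 0 0 0 0; 255 -0.145 0.442 0 0 0 0"}}

```text
t: 5.4
tcp_pos: [0.4441, 0.3409, 0.1234]
eef_rot: [-1.245, 1.144, -1.15]
force: [-0.3, -0.2, -1.9]
grip_width: 0.0198
```

Call:
{"method": "jog_arm", "body": {"plan": "255 0 0 -0.04 0 0 0; 255 0 0 -0.07 0 0 0; 255 0 0 -0.09 0 0 0; 255 0 0 -0.1 0 0 0; 255 0 0 -0.106 0 0 0; 255 0 0 -0.11 0 0 0; 255 0 0 -0.112 0 0 0; 255 0 0 -0.112 0 0 0"}}

```text
t: 6.4
tcp_pos: [0.4442, 0.3411, 0.0117]
eef_rot: [-1.244, 1.144, -1.15]
force: [0.5, 0.1, -1.2]
grip_width: 0.0197
```

Call:
{"method": "jog_arm", "body": {"plan": "255 0 0 -0.001 0 0 0; 255 0 0 -0.002 0 0 0; 255 0 0 -0.0025 0 0 0; 140 0 0 -0.0025 0 0 0; 140 0 0 -0.0025 0 0 0; 140 0 0 -0.0025 0 0 0; 140 0 0 -0.0025 0 0 0; 140 0 0 0.02 0 0 0; 140 0 0 0.07 0 0 0; 140 0 0 0.11 0 0 0"}}

```text
t: 7.65
tcp_pos: [0.4443, 0.3411, 0.1232]
eef_rot: [-1.244, 1.144, -1.15]
force: [-0.1, 0.8, -0.4]
grip_width: 0.0396
```

Call:
{"method": "jog_arm", "body": {"plan": "0 0 0 0.06 0 0 0; 0 0 -0.06 0.06 0 0 0; 0 0 -0.12 0.06 0 0 0; 0 0 -0.18 0.06 0 0 0; 0 0 -0.18 0.06 0 0 0"}}

```text
t: 8.28
tcp_pos: [0.4437, 0.1579, 0.1832]
eef_rot: [-1.243, 1.147, -1.154]
force: [-0.4, 0.5, 0.0]
grip_width: 0.0858
```

```bash
python3 - <<'E'
from h import *
print(jaw())
a=vision.camera('side');b=vision.camera('top');cv2.imwrite('pics/s2.png',a);cv2.imwrite('pics/t2.png',b)
a=cv2.resize(a[120:320,180:420],None,fx=2,fy=2,interpolation=cv2.INTER_CUBIC)
b=cv2.resize(b[130:300,80:390],None,fx=2.5,fy=2.5,interpolation=cv2.INTER_CUBIC)[:,:775]
cv2.imwrite('pics/c2.png',b)
# knob bars, two views
E
```

```text
(array([0.4437, 0.1579, 0.1832]), [[0.079, 0.004, 0.997], [-0.997, -0.0, 0.079], [0.001, -1.0, 0.004]], np.float64(-85.5))
```

View pics/c2.png

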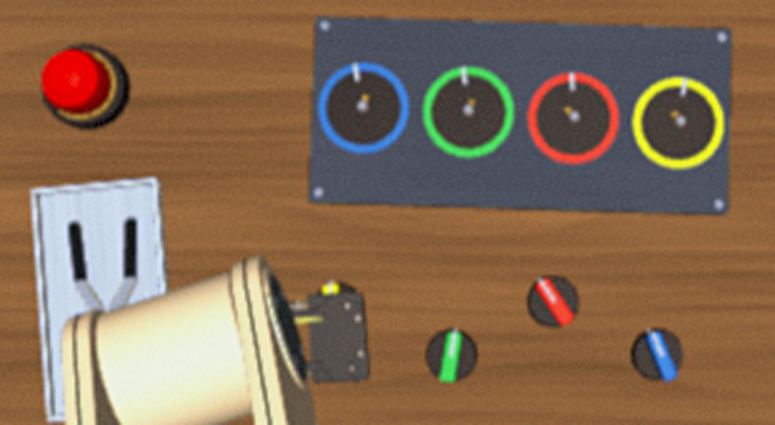

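The top view shows the pliers lying in the tray, all four shafts free, and the knobs where they were. The yellow one is partly hidden by the gripper. Next I measure the knob poses.

```bash
cat >> h.py <<'E'
def bar(n,im,c,xy,z=.044,rad=.033):
    """top face of a knob bar (colour + white pointer) near xy: centre, yaw, length, width on the plane z"""
    h=cv2.cvtColor(im,cv2.COLOR_BGR2HSV); u=proj(n,[xy[0],xy[1],z])[0]
    m=mask(im,c,s=100,v=120)|cv2.inRange(h,(0,0,140),(180,75,255))
    ys,xs=np.where(m); P=np.array([plane(n,p,z)[:2] for p in np.c_[xs,ys]])
    P=P[np.linalg.norm(P-xy,axis=1)<rad]
    if len(P)<20: return None
    (cx,cy),(w,l),a=cv2.minAreaRect((P*1e3).astype(np.float32))
    e=np.linalg.eigh(np.cov(P.T))[1][:,1]; e*=np.sign(e[0])
    return P.mean(0).round(4),(np.array([cx,cy])/1e3).round(4),np.degrees(np.arctan2(e[1],e[0])).round(1),sorted([round(w),round(l)]),len(P)
E
python3 - <<'E'
from h import *
for f in('0',):
  im={n:cv2.imread(f'pics/{n}{f}.png') for n in('top','side')}
  for c,xy in dict(red=(.472,-.083),blue=(.422,-.18),yellow=(.465,.12),green=(.42,.015)).items():
    for n in im:
      print(c,n,bar(n,im[n],c,np.array(xy)))
      b=im[n];g=cv2.cvtColor(b,cv2.COLOR_BGR2HSV)[...,2]; u=proj(n,[*xy,.02])[0].astype(int)
      if n=='top':
        w=np.where((g<75).astype(np.uint8)[u[1]-14:u[1]+15,u[0]-14:u[0]+15])
        pts=np.c_[w[1]+u[0]-14,w[0]+u[1]-14].astype(np.float32); (cc,rr)=cv2.minEnclosingCircle(pts); print('   skirt',plane(n,cc,.018).round(4),round(rr*2.37,1),len(pts))
E
```

```text
red top (array([ 0.4731, -0.0802]), array([ 0.4744, -0.0795]), np.float64(34.5), [17, 50], 147)
   skirt [ 0.4732 -0.0794  0.018 ] 23.3 118
red side (array([ 0.4737, -0.0925]), array([ 0.4744, -0.0918]), np.float64(42.9), [32, 53], 209)
blue top (array([ 0.424, -0.179]), array([ 0.4262, -0.178 ]), np.float64(22.5), [15, 51], 121)
   skirt [ 0.424  -0.1769  0.018 ] 23.2 121
blue side (array([ 0.4238, -0.1819]), array([ 0.4246, -0.1806]), np.float64(22.4), [16, 46], 125)
yellow top (array([0.4656, 0.1242]), array([0.4668, 0.1244]), np.float64(9.8), [17, 50], 144)
   skirt [0.4666 0.1227 0.018 ] 23.1 137
yellow side (array([0.4662, 0.1101]), array([0.4669, 0.1098]), np.float64(62.0), [44, 45], 154)
green top (array([0.4222, 0.0158]), array([0.424 , 0.0154]), np.float64(-9.7), [14, 49], 123)
   skirt [0.423  0.0156 0.018 ] 23.4 157
green side (array([0.42  , 0.0089]), array([0.4223, 0.0055]), np.float64(-4.9), [30, 45], 110)
```

Call:
{"method": "jog_arm", "body": {"plan": "0 0.023 -0.034 0 0 0 5.5; 0 0.023 -0.034 -0.04 0 0 5.5; 0 0.023 -0.034 -0.09 0 0 5.5; 0 0.023 -0.034 -0.13 0 0 5.5; 0 0.023 -0.034 -0.15 0 0 5.5; 0 0.023 -0.034 -0.158 0 0 5.5; 0 0.023 -0.034 -0.16 0 0 5.5; 0 0.023 -0.034 -0.16 0 0 5.5; 255 0.023 -0.034 -0.16 0 0 5.5; 255 0.023 -0.034 -0.16 0 0 5.5"}}

```text
t: 9.62
tcp_pos: [0.4681, 0.1269, 0.0241]
eef_rot: [-1.282, 1.073, -1.08]
force: [0.1, -0.6, 0.1]
grip_width: 0.0714
```

Call:
{"method": "jog_arm", "body": {"plan": "255 0 0 0 0 0 0; 255 0 0 0 0 0 0; 255 0 0 0 0 0 0; 255 0 0 0 0 0 0; 255 0 0 0 0 0 0; 255 0 0 0 0 0 0; 255 0 0 0 0 0 0; 255 0 0 0.03 0 0 0; 255 0 0 0.07 0 0 0; 255 0 0 0.1 0 0 0"}}

```text
t: 10.88
tcp_pos: [0.4682, 0.127, 0.1254]
eef_rot: [-1.282, 1.073, -1.08]
force: [-0.2, -1.0, -1.0]
grip_width: 0.0138
```

```bash
python3 - <<'E'
from h import *
print(telemetry.state()['grip_width'],jaw())
im={n:cv2.imread(f'pics/{a}.png') for n,a in(('top','t2'),('side','s2'))}
G=dict(red=(.6476,-.0989),blue=(.6567,.1012),yellow=(.6436,-.1987),green=(.6533,.0013))
for n in im:
  h=cv2.cvtColor(im[n],cv2.COLOR_BGR2HSV)
  m=cv2.inRange(h,(12,90,110),(28,230,255)); ys,xs=np.where(m)
  P=np.array([plane(n,p,.025)[:2] for p in np.c_[xs,ys]])
  for c in G:
    q=np.linalg.norm(P-G[c],axis=1)<.013; v=P[q].mean(0)-G[c]
    print(n,c,q.sum(),np.degrees(np.arctan2(v[1],v[0])).round(1),np.linalg.norm(v).round(4))
E
```

```text
0.013806492879218939 (array([0.4682, 0.127 , 0.1254]), [[0.177, 0.007, 0.984], [-0.984, 0.002, 0.177], [-0.0, -1.0, 0.008]], np.float64(-79.8))
top red 8 41.3 0.0079
top blue 7 -21.8 0.0091
top yellow 8 28.9 0.0088
top green 5 -22.6 0.0089
side red 6 21.4 0.0079
side blue 7 -42.5 0.0089
side yellow 10 13.1 0.008
side green 8 -51.2 0.0087
```

Call:
{"method": "jog_arm", "body": {"plan": "255 0.1755 -0.3255 0 0 0 10; 255 0.1755 -0.3255 0 0 0 10; 255 0.1755 -0.3255 0 0 0 10; 255 0.1755 -0.3255 0 0 0 10; 255 0.1755 -0.3255 0 0 0 10; 255 0.1755 -0.3255 0 0 0 10; 255 0.1755 -0.3255 0 0 0 10; 255 0.1755 -0.3255 -0.03 0 0 10; 255 0.1755 -0.3255 -0.03 0 0 10; 255 0.1755 -0.3255 -0.03 0 0 10"}}

```text
t: 12.12
tcp_pos: [0.6436, -0.1978, 0.0958]
eef_rot: [-1.349, 0.941, -0.948]
force: [-0.1, -0.7, -0.3]
grip_width: 0.0137
```

```bash
python3 - <<'E'
from h import *
print(jaw())
a=vision.camera('side');b=vision.camera('top');cv2.imwrite('pics/s3.png',a);cv2.imwrite('pics/t3.png',b)
a=cv2.resize(a[190:310,260:420],None,fx=3.5,fy=3.5,interpolation=cv2.INTER_CUBIC)
b=cv2.resize(b[130:250,310:400],None,fx=3.5,fy=3.5,interpolation=cv2.INTER_CUBIC)
cv2.imwrite('pics/c3.png',np.hstack([a,b])[:,:800])
E
```

```text
(array([ 0.6436, -0.1978,  0.0958]), [[0.346, 0.007, 0.938], [-0.938, 0.003, 0.346], [-0.001, -1.0, 0.007]], np.float64(-69.8))
```

View pics/c3.png

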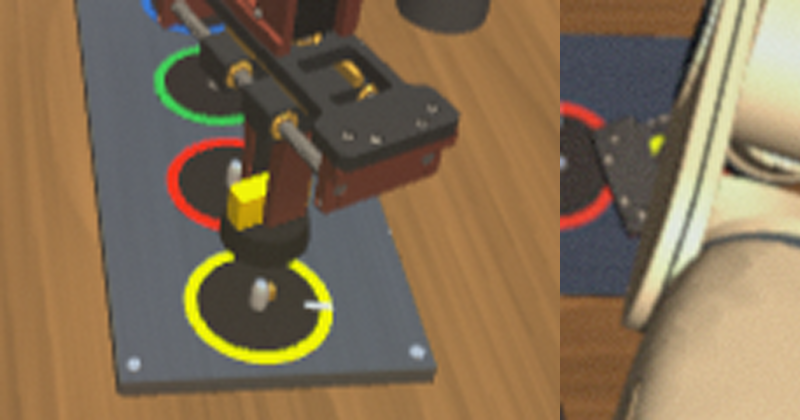

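The side crop shows the knob held upright above the yellow dial. The skirt spans crop columns 221–310 with its lowest edge at row 266. The top view of it is blocked by the arm. I'll compare that with the silhouette predicted for a knob centred on the TCP.

```bash
cat >> h.py <<'E'
def cyl(n,x,y,z0,z1,r=.025):
    t=np.linspace(0,2*np.pi,120); P=np.vstack([np.c_[x+r*np.cos(t),y+r*np.sin(t),0*t+z] for z in(z0,z1)])
    u=proj(n,P); return u.min(0),u.max(0)
E
python3 - <<'E'
from h import *
p=telemetry.state()['tcp_pos']
for dx,dy in((0,0),(-.003,0),(0,-.003)):
    lo,hi=cyl('side',p[0]+dx,p[1]+dy,p[2]-.0241,p[2]-.0041)
    print(dx,dy,'L %.1f R %.1f bottom %.1f'%((lo[0]-260)*3.5+1.3,(hi[0]-260)*3.5+1.3,(hi[1]-190)*3.5+1.3))
im=cv2.imread('pics/s3.png'); g=cv2.cvtColor(im,cv2.COLOR_BGR2GRAY)
for r in(253,256,258,260): print(r,g[r,316:356].tolist())
print(g[250:272,335].tolist())
E
```

```text
0 0 L 223.8 R 318.8 bottom 268.7
-0.003 0 L 218.5 R 313.4 bottom 269.1
0 -0.003 L 224.8 R 320.1 bottom 272.9
253 [114, 114, 110, 107, 107, 103, 100, 45, 46, 59, 109, 118, 145, 149, 147, 151, 134, 130, 134, 59, 60, 67, 68, 66, 63, 66, 59, 56, 60, 58, 59, 61, 77, 102, 102, 101, 101, 99, 102, 101]
256 [100, 101, 101, 100, 101, 98, 78, 44, 45, 47, 46, 48, 52, 58, 59, 59, 59, 61, 61, 60, 60, 60, 59, 59, 61, 62, 59, 59, 60, 56, 52, 50, 73, 101, 102, 101, 103, 101, 101, 101]
258 [102, 100, 101, 100, 100, 100, 98, 55, 47, 48, 47, 49, 48, 48, 49, 49, 57, 56, 58, 58, 59, 60, 58, 58, 58, 58, 56, 53, 51, 49, 48, 53, 78, 101, 103, 101, 102, 101, 101, 100]
260 [100, 101, 101, 101, 101, 101, 99, 100, 55, 48, 47, 47, 50, 48, 50, 50, 51, 48, 50, 51, 51, 51, 50, 52, 50, 50, 50, 49, 49, 49, 50, 63, 99, 101, 103, 102, 101, 101, 101, 100]
[77, 72, 58, 59, 59, 59, 60, 60, 58, 53, 51, 52, 50, 51, 51, 51, 53, 61, 60, 87, 152, 196]
```

Call:
{"method": "jog_arm", "body": {"plan": "255 0.002 -0.0005 -0.012 0 0 0; 255 0.004 -0.0005 -0.024 0 0 0; 255 0.004 -0.0005 -0.032 0 0 0; 255 0.004 -0.0005 -0.034 0 0 0; 255 0.004 -0.0005 -0.034 0 0 0"}}

```text
t: 12.85
tcp_pos: [0.6482, -0.1986, 0.0623]
eef_rot: [-1.349, 0.94, -0.949]
force: [1.0, 0.2, -0.9]
grip_width: 0.0137
```

```bash
cat >> h.py <<'E'
def edges(g,r,u0,u1,th=80):
    """sub-pixel left/right edges of the dark run around the middle of row r"""
    x=np.arange(u0,u1); v=g[r,u0:u1].astype(float)
    d=np.where(v<th)[0]; a,b=d[0],d[-1]
    L=x[a]-(th-v[a])/(v[a-1]-v[a]) if a else np.nan; Rr=x[b]+(th-v[b])/(v[b+1]-v[b]) if b+1<len(v) else np.nan
    return round(L,1),round(Rr,1)
E
python3 - <<'E'
from h import *
print(jaw())
im=vision.camera('side');cv2.imwrite('pics/s4.png',im)
p=telemetry.state()['tcp_pos']
lo,hi=cyl('side',p[0],p[1],p[2]-.0241,p[2]-.0041);print('pred if at TCP',lo,hi)
lo,hi=cyl('side',.6436,-.1987,p[2]-.0241,p[2]-.0041);print('pred if at dial',lo,hi)
cv2.imwrite('pics/c4.png',cv2.resize(im[235:310,290:390],None,fx=7,fy=7,interpolation=cv2.INTER_CUBIC))
E
```

```text
(array([ 0.6482, -0.1986,  0.0623]), [[0.345, 0.008, 0.938], [-0.938, 0.003, 0.345], [0.0, -1.0, 0.008]], np.float64(-69.8))
pred if at TCP [324.24636611 252.69135846] [350.64514065 278.41384236]
pred if at dial [321.90348228 252.81412071] [348.26473213 278.55389731]
```

View pics/c4.png

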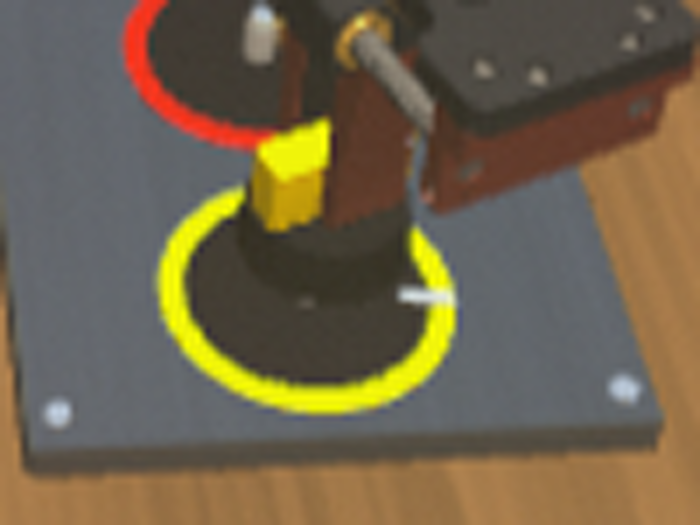

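The side crop shows the skirt over the dial with its edges at crop 238 and 412, so the centre is about 1.5 mm too far in x. I'll correct that and lower onto the shaft.

Call:
{"method": "jog_arm", "body": {"plan": "255 -0.0015 0 -0.002 0 0 0; 255 -0.0015 0 -0.004 0 0 0; 255 -0.0015 0 -0.006 0 0 0; 255 -0.0015 0 -0.008 0 0 0; 255 -0.0015 0 -0.008 0 0 0"}}

```text
t: 13.52
tcp_pos: [0.6468, -0.1986, 0.0544]
eef_rot: [-1.349, 0.94, -0.949]
force: [0.0, -0.4, -0.8]
grip_width: 0.0135
```

Call:
{"method": "jog_arm", "body": {"plan": "255 0 0 -0.001 0 0 0; 255 0 0 -0.002 0 0 0; 255 0 0 -0.003 0 0 0; 255 0 0 -0.004 0 0 0; 255 0 0 -0.005 0 0 0; 255 0 0 -0.005 0 0 0"}}

```text
t: 14.28
tcp_pos: [0.6467, -0.1986, 0.0492]
eef_rot: [-1.349, 0.941, -0.949]
force: [-0.1, 0.3, -0.2]
grip_width: 0.0138
```

Call:
{"method": "jog_arm", "body": {"plan": "255 0 0 -0.001 0 0 0; 255 0 0 -0.0015 0 0 0; 255 0 0 -0.0015 0 0 2; 255 0 0 -0.0015 0 0 4; 255 0 0 -0.0015 0 0 4"}}

```text
t: 14.9
tcp_pos: [0.6472, -0.1988, 0.0483]
eef_rot: [-1.373, 0.886, -0.896]
force: [-1.5, 0.2, 5.5]
grip_width: 0.0139
```

Call:
{"method": "jog_arm", "body": {"plan": "255 0 0 -0.0005 0 0 1.5; 255 0 0 -0.0005 0 0 3; 255 0 0 -0.0005 0 0 4.5; 255 0 0 -0.0005 0 0 6; 255 0 0 -0.0005 0 0 7.5; 255 0 0 -0.0005 0 0 9; 255 0 0 -0.001 0 0 9; 255 0 0 -0.001 0 0 9"}}

```text
t: 15.9
tcp_pos: [0.6469, -0.1986, 0.047]
eef_rot: [-1.422, 0.767, -0.775]
force: [-0.1, 2.7, -0.6]
grip_width: 0.0137
```

Call:
{"method": "jog_arm", "body": {"plan": "255 0 0 -0.002 0 0 0; 255 0 0 -0.004 0 0 0; 255 0 0 -0.006 0 0 0; 255 0 0 -0.007 0 0 0; 255 0 0 -0.0075 0 0 0; 255 0 0 -0.0075 0 0 0"}}

```text
t: 16.65
tcp_pos: [0.6467, -0.1986, 0.0401]
eef_rot: [-1.422, 0.768, -0.774]
force: [-2.9, 3.2, 5.6]
grip_width: 0.0138
```

```bash
python3 -c "
from h import *
print(jaw(),telemetry.state()['force'],telemetry.state()['moment'])"
```

```text
(array([ 0.6467, -0.1986,  0.0401]), [[0.548, 0.007, 0.836], [-0.836, 0.005, 0.548], [0.0, -1.0, 0.009]], np.float64(-56.7)) [-2.91283527  3.21093046  5.57440808] [0.47298804 0.70768644 0.01301386]
```

Call:
{"method": "jog_arm", "body": {"plan": "255 0 -0.0002 0.0005 0 0 -5; 255 0 -0.0004 0.0005 0 0 -10; 255 0 -0.0006 0.0005 0 0 -15; 255 0 -0.0008 0.0005 0 0 -20; 255 0 -0.001 0.0005 0 0 -25; 255 0 -0.0012 0.0005 0 0 -30; 255 0 -0.0014 0.0005 0 0 -35; 255 0 -0.0015 0.0005 0 0 -40; 255 0 -0.0015 0.0005 0 0 -43; 255 0 -0.0015 0.0005 0 0 -43"}}

```text
t: 17.9
tcp_pos: [0.646, -0.1984, 0.0402]
eef_rot: [-1.118, 1.329, -1.336]
force: [-2.7, 9.1, 2.1]
grip_width: 0.0141
```

Call:
{"method": "jog_arm", "body": {"plan": "120 0 0 0 0 0 0; 120 0 0 0 0 0 0; 120 0 0 0 0 0 0; 120 0 0 0 0 0 0; 120 0 0 0.02 0 0 0; 60 0 0 0.06 0 0 0; 0 0 0 0.11 0 0 0; 0 -0.05 0.02 0.13 0 0 0; 0 -0.1 0.05 0.13 0 0 0; 0 -0.1 0.05 0.13 0 0 0"}}

```text
t: 19.15
tcp_pos: [0.542, -0.1465, 0.1712]
eef_rot: [-1.12, 1.331, -1.333]
force: [-0.2, 0.0, -0.2]
grip_width: 0.0874
```

```bash
python3 - <<'E'
from h import *
print(jaw())
a=vision.camera('side');b=vision.camera('top');cv2.imwrite('pics/s5.png',a);cv2.imwrite('pics/t5.png',b)
im=dict(top=b,side=a)
for c,xy in dict(red=(.472,-.083),blue=(.422,-.18),green=(.42,.015)).items():
    for n in im: print(c,n,bar(n,im[n],c,np.array(xy)))
print([bar(n,im[n],'yellow',np.array((.6436,-.1987)),z=.06) for n in im])
a=cv2.resize(a[190:310,200:390],None,fx=3,fy=3,interpolation=cv2.INTER_CUBIC)
b=cv2.resize(b[140:300,280:390],None,fx=2.25,fy=2.25,interpolation=cv2.INTER_CUBIC)
cv2.imwrite('pics/c5.png',np.hstack([a,b[:360]])[:,:800])
E
```

```text
(array([ 0.542 , -0.1465,  0.1712]), [[-0.169, 0.004, 0.986], [-0.986, 0.002, -0.169], [-0.002, -1.0, 0.004]], np.float64(-99.7))
red top (array([ 0.4711, -0.0893]), array([ 0.4762, -0.0941]), np.float64(59.3), [42, 59], 192)
red side (array([ 0.4737, -0.0924]), array([ 0.4744, -0.0918]), np.float64(43.6), [32, 53], 210)
blue top (array([ 0.433 , -0.1826]), array([ 0.4301, -0.1832]), np.float64(69.3), [47, 64], 289)
blue side (array([ 0.4234, -0.182 ]), array([ 0.4245, -0.1805]), np.float64(22.0), [16, 46], 124)
green top (array([0.4219, 0.0158]), array([0.4229, 0.0158]), np.float64(-9.9), [14, 47], 116)
green side (array([0.4201, 0.009 ]), array([0.4224, 0.0074]), np.float64(-8.8), [26, 45], 108)
[(array([ 0.6402, -0.1995]), array([ 0.6433, -0.1988]), np.float64(-22.7), [62, 63], 359), (array([ 0.6401, -0.2082]), array([ 0.6398, -0.2088]), np.float64(-9.4), [34, 57], 324)]
```

View pics/c5.png

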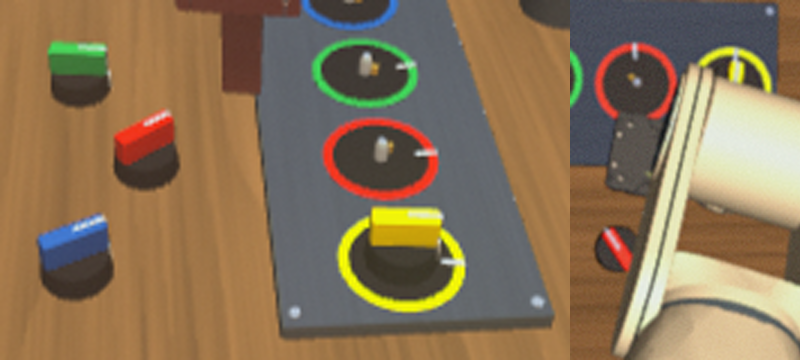

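Side crop: the yellow knob is home on its dial with the pointer towards the mark (crop (425,215) against (452,263)). The other three knobs haven't moved. Next is red.

Call:
{"method": "jog_arm", "body": {"plan": "0 -0.0695 0.066 0 0 0 44; 0 -0.0695 0.066 0 0 0 44; 0 -0.0695 0.066 0 0 0 44; 0 -0.0695 0.066 0 0 0 44; 0 -0.0695 0.066 -0.04 0 0 44; 0 -0.0695 0.066 -0.09 0 0 44; 0 -0.0695 0.066 -0.12 0 0 44; 0 -0.0695 0.066 -0.138 0 0 44; 0 -0.0695 0.066 -0.147 0 0 44; 0 -0.0695 0.066 -0.148 0 0 44"}}

```text
t: 20.5
tcp_pos: [0.4782, -0.0828, 0.0237]
eef_rot: [-1.425, 0.755, -0.76]
force: [0.2, 0.5, -0.1]
grip_width: 0.088
```

Call:
{"method": "jog_arm", "body": {"plan": "255 0 0 0 0 0 0; 255 0 0 0 0 0 0; 255 0 0 0 0 0 0; 255 0 0 0 0 0 0; 255 0 0 0 0 0 0; 255 0 0 0 0 0 0; 255 0 0 0 0 0 0; 255 0 0 0 0 0 0; 255 0 0 0 0 0 0; 255 0 0 0 0 0 0"}}

```text
t: 21.75
tcp_pos: [0.4783, -0.0829, 0.0237]
eef_rot: [-1.425, 0.755, -0.761]
force: [-1.0, 0.3, -0.2]
grip_width: 0.0136
```

Call:
{"method": "jog_arm", "body": {"plan": "255 0 0 0.03 0 0 0; 255 0.02 -0.002 0.07 0 0 0; 255 0.08 -0.007 0.075 0 0 0; 255 0.14 -0.014 0.075 0 0 0; 255 0.172 -0.014 0.07 0 0 0; 255 0.172 -0.014 0.05 0 0 0; 255 0.172 -0.014 0.04 0 0 0; 255 0.172 -0.014 0.038 0 0 0; 255 0.172 -0.014 0.038 0 0 0; 255 0.172 -0.014 0.038 0 0 0"}}

```text
t: 23.0
tcp_pos: [0.6503, -0.097, 0.0623]
eef_rot: [-1.425, 0.754, -0.761]
force: [0.3, 0.4, -1.0]
grip_width: 0.0138
```

```bash
cat >> h.py <<'E'
def look(tag,dial,zoff,box=26):
    """side view of a held knob: skirt edges per row against those expected on the dial's axis"""
    im=vision.camera('side'); cv2.imwrite(f'pics/s{tag}.png',im); s=telemetry.state(); p=s['tcp_pos']
    print(jaw(),'grip',s['grip_width'].round(4),'force',s['force'].round(1))
    lo,hi=cyl('side',*dial,p[2]-zoff,p[2]-zoff+.02); print('on dial L %.1f R %.1f bottom %.1f'%(lo[0],hi[0],hi[1]))
    lt,ht=cyl('side',*p[:2],p[2]-zoff,p[2]-zoff+.02); print('on TCP  L %.1f R %.1f bottom %.1f'%(lt[0],ht[0],ht[1]))
    c=((lo+hi)/2).astype(int); x,y=c[0]-50,c[1]-37
    cv2.imwrite(f'pics/c{tag}.png',cv2.resize(im[y:y+75,x:x+100],None,fx=7,fy=7,interpolation=cv2.INTER_CUBIC))
    f=lambda u,v:np.round([(u-x)*7+3,(v-y)*7+3]); print('crop px on dial L,R,bottom',f(lo[0],lo[1]),f(*hi),'origin',x,y)
E
python3 -c "
from h import *
look(6,(.6476,-.0989),.0237)"
```

```text
Traceback (most recent call last):
  File "h.py", line 62, in look
    print(jaw(),'grip',s['grip_width'].round(4),'force',s['force'].round(1))
                       ^^^^^^^^^^^^^^^^^^^^^
AttributeError: 'float' object has no attribute 'round'
```

```bash
sed -i "s/s\['grip_width'\].round(4)/round(s['grip_width'],4)/" h.py
python3 -c "
from h import *
look(6,(.6476,-.0989),.0237)"
```

```text
(array([ 0.6505, -0.097 ,  0.0623]), [[0.563, 0.008, 0.827], [-0.827, 0.006, 0.563], [-0.0, -1.0, 0.01]], np.float64(-55.8)) grip 0.0137 force [ 0.5 -0.1 -0.3]
on dial L 315.8 R 339.6 bottom 242.7
on TCP  L 317.0 R 340.7 bottom 242.0
crop px on dial L,R,bottom [275. 188.] [441. 344.] origin 277 194
```

View pics/c6.png

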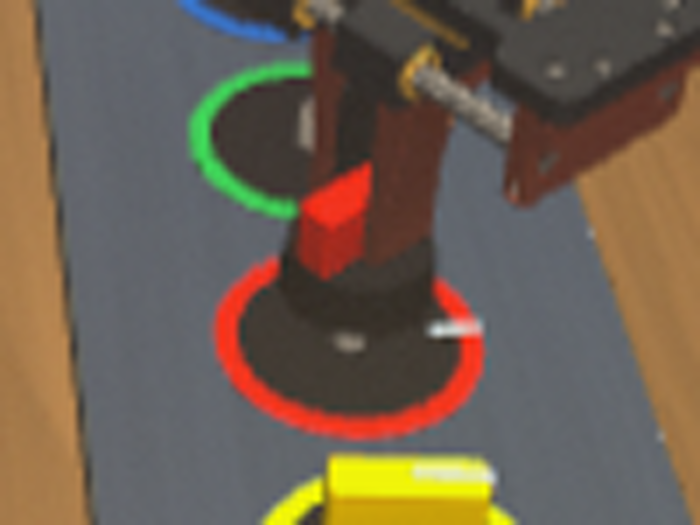

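The red skirt edges are at crop 282 and 437 with the bottom at ~336. That is centred in x and roughly 1 mm too far in +y. Lowering with that correction.

Call:
{"method": "jog_arm", "body": {"plan": "255 -0.0005 -0.001 -0.002 0 0 0; 255 -0.0005 -0.001 -0.004 0 0 0; 255 -0.0005 -0.001 -0.006 0 0 0; 255 -0.0005 -0.001 -0.008 0 0 0; 255 -0.0005 -0.001 -0.01 0 0 0; 255 -0.0005 -0.001 -0.012 0 0 0; 255 -0.0005 -0.001 -0.0135 0 0 0; 255 -0.0005 -0.001 -0.0135 0 0 0"}}

```text
t: 24.1
tcp_pos: [0.6499, -0.098, 0.0487]
eef_rot: [-1.425, 0.755, -0.761]
force: [0.8, 0.4, -0.4]
grip_width: 0.0134
```

Call:
{"method": "jog_arm", "body": {"plan": "255 0 0 -0.001 0 0 0; 255 0 0 -0.0015 0 0 0; 255 0 0 -0.0015 0 0 1; 255 0 0 -0.0015 0 0 2; 255 0 0 -0.0015 0 0 2"}}

```text
t: 24.72
tcp_pos: [0.6499, -0.098, 0.0472]
eef_rot: [-1.435, 0.727, -0.734]
force: [-0.3, 0.9, -1.0]
grip_width: 0.014
```

Call:
{"method": "jog_arm", "body": {"plan": "255 0 0 -0.001 0 0 0; 255 0 0 -0.002 0 0 0; 255 0 0 -0.003 0 0 0; 255 0 0 -0.003 0 0 0"}}

```text
t: 25.22
tcp_pos: [0.6498, -0.0979, 0.044]
eef_rot: [-1.435, 0.728, -0.734]
force: [-0.3, -0.2, -0.8]
grip_width: 0.0136
```

Key engaged without resistance. Now fully home.

Call:
{"method": "jog_arm", "body": {"plan": "255 0 0 -0.002 0 0 0; 255 0 0 -0.0035 0 0 0; 255 0 0 -0.0045 0 0 0; 255 0 0 -0.005 0 0 0; 255 0 0 -0.005 0 0 0"}}

```text
t: 25.85
tcp_pos: [0.6498, -0.0979, 0.0396]
eef_rot: [-1.435, 0.728, -0.734]
force: [-2.9, 0.1, 4.7]
grip_width: 0.0138
```

Call:
{"method": "jog_arm", "body": {"plan": "255 0 -0.0001 0.0005 0 0 -5; 255 0 -0.0002 0.0005 0 0 -10; 255 0 -0.0003 0.0005 0 0 -15; 255 0 -0.0004 0.0005 0 0 -20; 255 0 -0.0005 0.0005 0 0 -25; 255 0 -0.0006 0.0005 0 0 -30; 255 0 -0.0007 0.0005 0 0 -34; 255 0 -0.0007 0.0005 0 0 -35.6; 255 0 -0.0007 0.0005 0 0 -35.6; 255 0 -0.0007 0.0005 0 0 -35.6"}}

```text
t: 27.1
tcp_pos: [0.6496, -0.098, 0.04]
eef_rot: [-1.207, 1.194, -1.203]
force: [-0.5, 5.3, -0.8]
grip_width: 0.0139
```

Call:
{"method": "jog_arm", "body": {"plan": "120 0 0 0 0 0 0; 120 0 0 0 0 0 0; 120 0 0 0 0 0 0; 120 0 0 0 0 0 0; 120 0 0 0.02 0 0 0; 60 0 0 0.06 0 0 0; 0 0 0 0.11 0 0 0; 0 -0.06 0.02 0.12 0 0 0; 0 -0.12 0.05 0.12 0 0 0; 0 -0.15 0.06 0.12 0 0 0"}}

```text
t: 28.35
tcp_pos: [0.4973, -0.0371, 0.1615]
eef_rot: [-1.207, 1.193, -1.203]
force: [0.6, 0.2, 0.3]
grip_width: 0.0879
```

Call:
{"method": "jog_arm", "body": {"plan": "0 0 0 0 0 0 0; 0 0 0 0 0 0 0"}}

```text
t: 28.6
tcp_pos: [0.4987, -0.0373, 0.1629]
eef_rot: [-1.205, 1.191, -1.205]
force: [-0.0, 0.2, -0.4]
grip_width: 0.0882
```

```bash
python3 - <<'E'
from h import *
print(jaw())
a=vision.camera('side');b=vision.camera('top');cv2.imwrite('pics/s7.png',a);cv2.imwrite('pics/t7.png',b)
im=dict(top=b,side=a)
for c,xy in dict(blue=(.422,-.18),green=(.42,.015)).items():
    for n in im: print(c,n,bar(n,im[n],c,np.array(xy)))
for c,xy in dict(yellow=(.6436,-.1987),red=(.6476,-.0989)).items():
  for n in im: print(c,n,bar(n,im[n],c,np.array(xy),z=.06,rad=.026))
E
```

```text
(array([ 0.4987, -0.0373,  0.1629]), [[0.013, 0.013, 1.0], [-1.0, 0.001, 0.013], [-0.001, -1.0, 0.013]], np.float64(-89.2))
blue top (array([ 0.4237, -0.179 ]), array([ 0.4266, -0.1779]), np.float64(23.3), [14, 50], 113)
blue side (array([ 0.424 , -0.1816]), array([ 0.4245, -0.1805]), np.float64(22.8), [16, 46], 129)
green top (array([0.422, 0.027]), array([0.4217, 0.0284]), np.float64(-14.2), [38, 58], 261)
green side (array([0.4206, 0.0083]), array([0.4224, 0.0074]), np.float64(-10.1), [26, 45], 115)
yellow top (array([ 0.6429, -0.1974]), array([ 0.6428, -0.1973]), np.float64(-7.5), [29, 47], 151)
yellow side (array([ 0.6417, -0.2064]), array([ 0.6417, -0.2077]), np.float64(-10.6), [31, 48], 264)
red top (array([ 0.6463, -0.0976]), array([ 0.6475, -0.0976]), np.float64(4.6), [16, 49], 145)
red side (array([ 0.6458, -0.1066]), array([ 0.6459, -0.1066]), np.float64(-3.2), [32, 47], 188)
```

Call:
{"method": "jog_arm", "body": {"plan": "0 -0.0765 0.053 0 0 0.7 -10.6; 0 -0.0765 0.053 0 0 0.7 -10.6; 0 -0.0765 0.053 -0.04 0 0.7 -10.6; 0 -0.0765 0.053 -0.08 0 0.7 -10.6; 0 -0.0765 0.053 -0.11 0 0.7 -10.6; 0 -0.0765 0.053 -0.11 0 0.7 -10.6"}}

```text
t: 29.45
tcp_pos: [0.4219, 0.0153, 0.0505]
eef_rot: [-1.126, 1.338, -1.333]
force: [0.1, 0.1, 0.9]
grip_width: 0.0879
```

Call:
{"method": "jog_arm", "body": {"plan": "0 0 0 0 0 0 0; 0 0 0 0 0 0 0"}}

```text
t: 29.7
tcp_pos: [0.4231, 0.0152, 0.0515]
eef_rot: [-1.124, 1.337, -1.334]
force: [0.7, 1.3, 0.3]
grip_width: 0.0877
```

Call:
{"method": "jog_arm", "body": {"plan": "0 0 0 -0.015 0 0 0; 0 0 0 -0.025 0 0 0; 0 0 0 -0.028 0 0 0; 0 0 0 -0.028 0 0 0; 255 0 0 -0.028 0 0 0; 255 0 0 -0.028 0 0 0; 255 0 0 -0.028 0 0 0; 255 0 0 -0.028 0 0 0; 255 0 0 -0.028 0 0 0; 255 0 0 -0.028 0 0 0"}}

```text
t: 30.95
tcp_pos: [0.423, 0.0152, 0.0235]
eef_rot: [-1.124, 1.337, -1.334]
force: [0.1, 0.0, -0.1]
grip_width: 0.031
```

Call:
{"method": "jog_arm", "body": {"plan": "255 0 0 0 0 0 0; 255 0 0 0 0 0 0; 255 0 0 0 0 0 0; 255 0 0 0 0 0 0"}}

```text
t: 31.45
tcp_pos: [0.423, 0.0152, 0.0235]
eef_rot: [-1.124, 1.337, -1.334]
force: [-0.7, 0.5, 0.7]
grip_width: 0.0139
```

Call:
{"method": "jog_arm", "body": {"plan": "255 0 0 0.03 0 0 0; 255 0.02 -0.002 0.07 0 0 0; 255 0.08 -0.007 0.075 0 0 -2; 255 0.14 -0.014 0.075 0 0 -4; 255 0.2 -0.014 0.075 0 0 -6; 255 0.231 -0.014 0.07 0 0 -6; 255 0.231 -0.014 0.05 0 0 -6; 255 0.231 -0.014 0.04 0 0 -6; 255 0.231 -0.014 0.038 0 0 -6; 255 0.231 -0.014 0.038 0 0 -6"}}

```text
t: 32.7
tcp_pos: [0.6532, 0.0012, 0.0615]
eef_rot: [-1.067, 1.413, -1.409]
force: [-0.1, -0.1, 0.1]
grip_width: 0.014
```

```bash
python3 -c "
from h import *
look(8,(.6533,.0013),.0235)"
```

```text
(array([0.6537, 0.0012, 0.0619]), [[-0.274, -0.002, 0.962], [-0.962, 0.0, -0.274], [0.0, -1.0, -0.002]], np.float64(-105.9)) grip 0.014 force [ 0.3  0.5 -0.7]
on dial L 311.5 R 333.1 bottom 213.0
on TCP  L 311.7 R 333.2 bottom 213.0
crop px on dial L,R,bottom [279. 196.] [430. 332.] origin 272 166
```

View pics/c8.png

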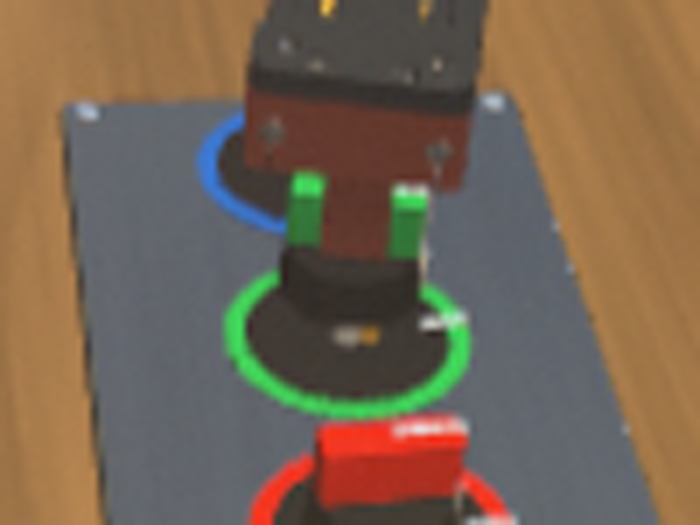

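The green skirt spans crop 281–421 with its bottom at ~323. That is ~1 mm short in x and a little far in y. Correcting and lowering.

Call:
{"method": "jog_arm", "body": {"plan": "255 0.001 -0.0007 -0.002 0 0 0; 255 0.001 -0.0007 -0.004 0 0 0; 255 0.001 -0.0007 -0.006 0 0 0; 255 0.001 -0.0007 -0.008 0 0 0; 255 0.001 -0.0007 -0.01 0 0 0; 255 0.001 -0.0007 -0.012 0 0 0; 255 0.001 -0.0007 -0.013 0 0 0; 255 0.001 -0.0007 -0.0145 0 0 0; 255 0.001 -0.0007 -0.0145 0 0 0"}}

```text
t: 33.88
tcp_pos: [0.6546, 0.0005, 0.0472]
eef_rot: [-1.066, 1.413, -1.41]
force: [-0.8, -0.4, -0.3]
grip_width: 0.0136
```

Call:
{"method": "jog_arm", "body": {"plan": "255 0 0 -0.001 0 0 0; 255 0 0 -0.002 0 0 0; 255 0 0 -0.003 0 0 0; 255 0 0 -0.003 0 0 0"}}

```text
t: 34.38
tcp_pos: [0.6546, 0.0005, 0.0442]
eef_rot: [-1.066, 1.413, -1.41]
force: [0.7, -0.9, -0.2]
grip_width: 0.0138
```

Call:
{"method": "jog_arm", "body": {"plan": "255 0 0 -0.002 0 0 0; 255 0 0 -0.0035 0 0 0; 255 0 0 -0.0045 0 0 0; 255 0 0 -0.0053 0 0 0; 255 0 0 -0.0053 0 0 0"}}

```text
t: 35.0
tcp_pos: [0.6545, 0.0005, 0.0395]
eef_rot: [-1.067, 1.413, -1.409]
force: [-2.1, 0.6, 6.4]
grip_width: 0.0139
```

Call:
{"method": "jog_arm", "body": {"plan": "255 0 0 0.0005 0 0 5; 255 0 0.0002 0.0005 0 0 10; 255 0 0.0003 0.0005 0 0 15; 255 0 0.0004 0.0005 0 0 20; 255 0 0.0004 0.0005 0 0 21.5; 255 0 0.0004 0.0005 0 0 21.5; 255 0 0.0004 0.0005 0 0 21.5"}}

```text
t: 35.88
tcp_pos: [0.6543, -0.0001, 0.0399]
eef_rot: [-1.257, 1.139, -1.137]
force: [-1.4, -5.3, -1.2]
grip_width: 0.0137
```

Call:
{"method": "jog_arm", "body": {"plan": "120 0 0 0 0 0 0; 120 0 0 0 0 0 0; 120 0 0 0 0 0 0; 120 0 0 0 0 0 0; 120 0 0 0.02 0 0 0; 60 0 0 0.06 0 0 0; 0 0 0 0.11 0 0 0; 0 -0.05 0 0.12 0 0 0; 0 -0.1 0 0.12 0 0 0; 0 -0.1 0 0.12 0 0 0"}}

```text
t: 37.12
tcp_pos: [0.5509, -0.0, 0.1611]
eef_rot: [-1.258, 1.14, -1.136]
force: [0.4, 0.1, 0.0]
grip_width: 0.0873
```

Call:
{"method": "jog_arm", "body": {"plan": "0 0 0 0 0 0 0; 0 0 0 0 0 0 0"}}

```text
t: 37.38
tcp_pos: [0.5522, -0.0, 0.1618]
eef_rot: [-1.257, 1.139, -1.137]
force: [0.5, 0.6, -0.2]
grip_width: 0.0883
```

```bash
python3 - <<'E'
from h import *
print(jaw())
a=vision.camera('side');b=vision.camera('top');cv2.imwrite('pics/s9.png',a);cv2.imwrite('pics/t9.png',b)
im=dict(top=b,side=a)
for c,xy in dict(blue=(.422,-.18)).items():
    for n in im: print(c,n,bar(n,im[n],c,np.array(xy)))
for c,xy in dict(yellow=(.6436,-.1987),red=(.6476,-.0989),green=(.6533,.0013)).items():
  for n in im: print(c,n,bar(n,im[n],c,np.array(xy),z=.06,rad=.026))
E
```

```text
(array([ 0.5522, -0.    ,  0.1618]), [[0.097, -0.003, 0.995], [-0.995, -0.002, 0.097], [0.001, -1.0, -0.003]], np.float64(-84.5))
blue top (array([ 0.4235, -0.1791]), array([ 0.4266, -0.1779]), np.float64(23.7), [14, 50], 114)
blue side (array([ 0.4239, -0.1818]), array([ 0.4245, -0.1805]), np.float64(22.8), [16, 46], 124)
yellow top (array([ 0.6427, -0.1974]), array([ 0.6428, -0.1973]), np.float64(-7.6), [29, 47], 150)
yellow side (array([ 0.6417, -0.2063]), array([ 0.6417, -0.2077]), np.float64(-10.2), [31, 48], 265)
red top (array([ 0.6446, -0.0955]), array([ 0.6475, -0.0907]), np.float64(-4.0), [30, 49], 160)
red side (array([ 0.6458, -0.1067]), array([ 0.6459, -0.1066]), np.float64(-3.5), [32, 47], 187)
green top (array([0.6493, 0.0007]), array([ 0.6501, -0.0036]), np.float64(0.2), [37, 49], 121)
green side (array([ 0.651 , -0.0068]), array([ 0.6535, -0.0073]), np.float64(4.8), [23, 46], 92)
```

Call:
{"method": "jog_arm", "body": {"plan": "0 -0.1295 -0.178 0 0 0 17.5; 0 -0.1295 -0.178 0 0 0 17.5; 0 -0.1295 -0.178 0 0 0 17.5; 0 -0.1295 -0.178 0 0 0 17.5; 0 -0.1295 -0.178 -0.04 0 0 17.5; 0 -0.1295 -0.178 -0.08 0 0 17.5; 0 -0.1295 -0.178 -0.11 0 0 17.5; 0 -0.1295 -0.178 -0.11 0 0 17.5; 0 -0.1295 -0.178 -0.11 0 0 17.5"}}

```text
t: 38.6
tcp_pos: [0.4232, -0.1783, 0.0518]
eef_rot: [-1.377, 0.909, -0.908]
force: [-0.5, 0.6, 0.1]
grip_width: 0.0881
```

Call:
{"method": "jog_arm", "body": {"plan": "0 0 0 0 0 0 0; 0 0 0 0 0 0 0"}}

```text
t: 38.85
tcp_pos: [0.424, -0.1787, 0.0528]
eef_rot: [-1.377, 0.907, -0.91]
force: [0.4, 0.5, -0.1]
grip_width: 0.0878
```

Call:
{"method": "jog_arm", "body": {"plan": "0 -0.001 0.0005 -0.015 0 0 0; 0 -0.001 0.0005 -0.025 0 0 0; 0 -0.001 0.0005 -0.029 0 0 0; 0 -0.001 0.0005 -0.029 0 0 0; 255 -0.001 0.0005 -0.029 0 0 0; 255 -0.001 0.0005 -0.029 0 0 0; 255 -0.001 0.0005 -0.029 0 0 0; 255 -0.001 0.0005 -0.029 0 0 0; 255 -0.001 0.0005 -0.029 0 0 0; 255 -0.001 0.0005 -0.029 0 0 0"}}

```text
t: 40.1
tcp_pos: [0.423, -0.1782, 0.0239]
eef_rot: [-1.377, 0.907, -0.91]
force: [0.1, 0.5, 0.5]
grip_width: 0.0315
```

Call:
{"method": "jog_arm", "body": {"plan": "255 0 0 0 0 0 0; 255 0 0 0 0 0 0; 255 0 0 0 0 0 0; 255 0 0 0 0 0 0; 255 0 0 0.03 0 0 0; 255 0 0 0.07 0 0 0; 255 0 0 0.1 0 0 0; 255 0 0 0.1 0 0 0"}}

```text
t: 41.1
tcp_pos: [0.4243, -0.1787, 0.1256]
eef_rot: [-1.376, 0.903, -0.913]
force: [-0.5, 0.0, -1.0]
grip_width: 0.0137
```

Call:
{"method": "jog_arm", "body": {"plan": "255 0.2335 0.28 0 0 0 -37; 255 0.2335 0.28 0 0 0 -37; 255 0.2335 0.28 0 0 0 -37; 255 0.2335 0.28 0 0 0 -37; 255 0.2335 0.28 0 0 0 -37; 255 0.2335 0.28 0 0 0 -37; 255 0.2335 0.28 0 0 0 -37; 255 0.2335 0.28 0 0 0 -37; 255 0.2335 0.28 -0.04 0 0 -37; 255 0.2335 0.28 -0.063 0 0 -37"}}

```text
t: 42.35
tcp_pos: [0.6553, 0.0993, 0.0603]
eef_rot: [-1.091, 1.386, -1.392]
force: [-0.5, 0.5, -0.1]
grip_width: 0.0137
```

Call:
{"method": "jog_arm", "body": {"plan": "255 0 0 0 0 0 0; 255 0 0 0 0 0 0"}}

```text
t: 42.6
tcp_pos: [0.6547, 0.0982, 0.0607]
eef_rot: [-1.091, 1.388, -1.393]
force: [0.5, -0.6, -1.1]
grip_width: 0.0137
```

```bash
python3 -c "
from h import *
look(10,(.6567,.1012),.0239)"
```

```text
(array([0.6554, 0.0985, 0.0613]), [[-0.244, -0.003, 0.97], [-0.97, -0.007, -0.244], [0.008, -1.0, -0.002]], np.float64(-104.1)) grip 0.0138 force [-0.4  0.1 -1. ]
on dial L 306.9 R 326.7 bottom 188.5
on TCP  L 306.6 R 326.4 bottom 189.2
crop px on dial L,R,bottom [290. 208.] [428. 329.] origin 266 142
```

View pics/c10.png

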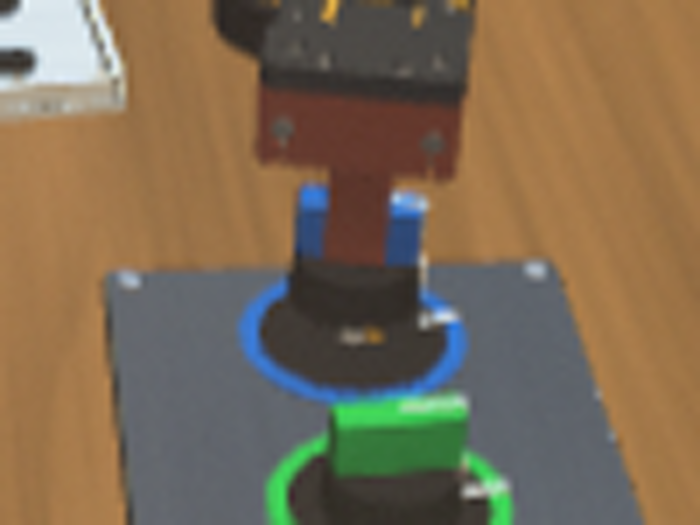

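Blue skirt spans crop 290–420 with its bottom at ~326: about 1.4 mm short in x and 1–2 mm short in y. Correcting and lowering.

Call:
{"method": "jog_arm", "body": {"plan": "255 0.0014 0.0015 -0.001 0 0 0; 255 0.0014 0.0015 -0.003 0 0 0; 255 0.0014 0.0015 -0.005 0 0 0; 255 0.0014 0.0015 -0.007 0 0 0; 255 0.0014 0.0015 -0.009 0 0 0; 255 0.0014 0.0015 -0.011 0 0 0; 255 0.0014 0.0015 -0.012 0 0 0; 255 0.0014 0.0015 -0.012 0 0 0"}}

```text
t: 43.65
tcp_pos: [0.6568, 0.1, 0.0492]
eef_rot: [-1.09, 1.387, -1.393]
force: [-0.1, -0.8, -1.1]
grip_width: 0.014
```

Call:
{"method": "jog_arm", "body": {"plan": "255 0 0 -0.001 0 0 0; 255 0 0 -0.0015 0 0 0; 255 0 0 -0.002 0 0 0; 255 0 0 -0.002 0 0 0"}}

```text
t: 44.15
tcp_pos: [0.6568, 0.1001, 0.0471]
eef_rot: [-1.09, 1.387, -1.393]
force: [0.5, 0.5, -1.1]
grip_width: 0.014
```

Call:
{"method": "jog_arm", "body": {"plan": "255 0 0 -0.002 0 0 0; 255 0 0 -0.004 0 0 0; 255 0 0 -0.006 0 0 0; 255 0 0 -0.007 0 0 0; 255 0 0 -0.0078 0 0 0; 255 0 0 -0.0078 0 0 0"}}

```text
t: 44.9
tcp_pos: [0.6568, 0.1, 0.04]
eef_rot: [-1.09, 1.387, -1.393]
force: [-1.7, -0.3, 5.2]
grip_width: 0.014
```

Call:
{"method": "jog_arm", "body": {"plan": "255 0 0 0.0005 0 0 5; 255 0 0 0.0005 0 0 10; 255 0 0 0.0005 0 0 15; 255 0 0 0.0005 0 0 20; 255 0 0 0.0005 0 0 25; 255 0 0 0.0005 0 0 26; 255 0 0 0.0005 0 0 26; 255 0 0 0.0005 0 0 26"}}

```text
t: 45.9
tcp_pos: [0.6569, 0.0997, 0.0405]
eef_rot: [-1.307, 1.052, -1.061]
force: [1.4, -2.0, -0.1]
grip_width: 0.0135
```

Call:
{"method": "jog_arm", "body": {"plan": "120 0 0 0 0 0 0; 120 0 0 0 0 0 0; 120 0 0 0 0 0 0; 120 0 0 0 0 0 0; 120 0 0 0.02 0 0 0; 60 0 0 0.06 0 0 0; 0 0 0 0.11 0 0 0; 0 -0.06 0 0.17 0 0 0; 0 -0.12 0.06 0.22 0 0 0; 0 -0.18 0.12 0.22 0 0 0"}}

```text
t: 47.15
tcp_pos: [0.5277, 0.1736, 0.2482]
eef_rot: [-1.301, 1.05, -1.064]
force: [-0.5, 0.9, 0.2]
grip_width: 0.0869
```

Call:
{"method": "jog_arm", "body": {"plan": "0 -0.06 0 0.02 0 0 0; 0 -0.12 -0.06 0.02 0 0 0; 0 -0.12 -0.12 0.02 0 0 0; 0 -0.12 -0.18 0.02 0 0 0; 0 -0.12 -0.24 0.02 0 0 0; 0 -0.12 -0.3 0.02 0 0 0; 0 -0.12 -0.36 0.02 0 0 0; 0 -0.12 -0.4 0.02 0 0 0; 0 -0.12 -0.4 0.02 0 0 0; 0 -0.12 -0.4 0.02 0 0 0"}}

```text
t: 48.4
tcp_pos: [0.4075, -0.226, 0.2688]
eef_rot: [-1.3, 1.05, -1.065]
force: [0.0, 0.3, -0.2]
grip_width: 0.0878
```

```bash
python3 - <<'E'
from h import *
print(jaw())
a=vision.camera('side');b=vision.camera('top');cv2.imwrite('pics/s11.png',a);cv2.imwrite('pics/t11.png',b)
im=dict(top=b,side=a)
for c,xy in dict(yellow=(.6436,-.1987),red=(.6476,-.0989),green=(.6533,.0013),blue=(.6567,.1012)).items():
  for n in im: print(c,n,bar(n,im[n],c,np.array(xy),z=.06,rad=.026))
U=cv2.INTER_CUBIC
b1=cv2.resize(b[140:215,200:380],None,fx=4.4,fy=4.4,interpolation=U)
a1=cv2.resize(a[120:300,200:390],None,fx=1.5,fy=1.5,interpolation=U)
b2=cv2.resize(b[140:305,80:390],None,fx=1.6,fy=1.6,interpolation=U)
o=np.zeros((600,800,3),np.uint8)
for i,y,x in((b1,0,0),(a1,330,0),(b2,330,290)): o[y:y+i.shape[0],x:x+i.shape[1]]=i[:600-y,:800-x]
cv2.imwrite('pics/c11.png',o)
E
```

```text
(array([ 0.4075, -0.226 ,  0.2688]), [[0.203, 0.006, 0.979], [-0.979, -0.006, 0.203], [0.008, -1.0, 0.005]], np.float64(-78.3))
yellow top (array([ 0.6429, -0.1974]), array([ 0.6438, -0.1979]), np.float64(-8.3), [29, 51], 153)
yellow side (array([ 0.6417, -0.2064]), array([ 0.6417, -0.2077]), np.float64(-10.6), [31, 48], 264)
red top (array([ 0.6462, -0.0976]), array([ 0.6475, -0.0976]), np.float64(4.6), [16, 49], 145)
red side (array([ 0.6458, -0.1067]), array([ 0.6459, -0.1066]), np.float64(-3.5), [32, 47], 187)
green top (array([ 6.528e-01, -2.000e-04]), array([6.541e-01, 3.000e-04]), np.float64(3.9), [14, 49], 120)
green side (array([ 0.6511, -0.007 ]), array([ 0.6534, -0.0075]), np.float64(2.1), [23, 46], 92)
blue top (array([0.6559, 0.0996]), array([0.6572, 0.0996]), np.float64(8.8), [14, 47], 112)
blue side (array([0.6562, 0.0962]), array([0.6576, 0.0954]), np.float64(14.7), [23, 47], 71)
```

View pics/c11.png

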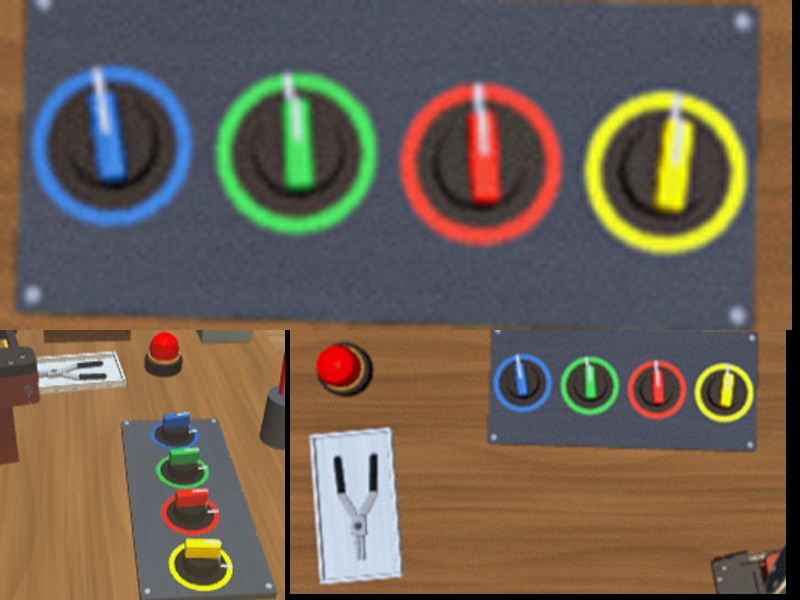

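The final picture shows each white pointer continuing straight into its dial mark: blue (98,75), green (289,82), red (478,92), yellow (677,100). The pliers lie flat in the tray around (358,525), and the gripper is clear of everything. Handing in.

```bash
python3 -c "
from plant import ticket
print(ticket.hand_in())"
```

```text
the job is handed in; nothing more can be done
None
```

The job is handed in at about 48.5 s. The pliers lie in the tray, and all four knobs are fully home on their own shafts and turned to their marks. The handed-in result came back without a verdict.

- **Seating:** each knob's underside was at about 16 mm, level with the panel top. The panel pushed back with 5–6 N each time. Yellow was turned slowly until it dropped; red, green and blue met their keys almost at once.
- **Pointers:** in the top view, blue reads 8.8° (mark 12°), green 3.9° (5.6°), red 4.6° (0.6°) and yellow -8.3° (-9.5°). All are within about 4°, against the 10° allowed.
- **Disagreement:** red read 4.6° from the top camera, -3.5° from the side camera and about 0.8° from the wrist. The side view also catches the bar's side face, so I trusted the top view and the wrist; any of the three is within tolerance.
- **Less certain:** seating and tilt were judged from arm height and contact force, not measured in a final image. Side forces reached 9 N on yellow and about 5 N on red and green while turning them.
- **Bystanders:** I didn't touch the stopwatch, cue lamp or lamp holder. The cue lamp still looks in place in the last picture; I didn't measure any of the three at the end.
- **Arm:** the gripper ended open, clear of everything.

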